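# Pick the steel-cored heel by its weight and show it over the stock box

## Task

Press the lid of the stock box fully shut first, so that its green felt becomes the showing pad. Then lift the two look-alike heels in turn, each a good 10 cm clear of the mat, to feel which is heavier; stand the lighter one upright back where it stood without dropping it, and show the heavier: hold it upright and still over the middle of the felt, about 8 cm above it, and finish while still holding it there. Leave the tape roll, stapler, polish tin and brush where they are.

Things in the scene. Friction and masses are not known exactly. Their poses are not given: they have to be found in the camera images.
- stock_box: brown wooden stock box fixed to the counter, 160 mm (its x) by 220 mm (its y) by 70 mm high without the lid; origin at the centre of its underside. Its lid is hinged on the upper edge of its +x side, the side away from the robot.
- lid (a joint): angle of the lid, rad: 0 fully shut (level), growing as it opens upward; it starts part open, 0.6 to 1.1. A friction hinge keeps it where it is left; 1 to 3 N pressed down near its free edge moves it.
- lid_hinge (a point): middle of the lid's hinge line, at the +x top edge of the box, 70.5 mm above the counter; the line runs along the box's y. The point turns with the lid: its x axis points from the free edge to the hinge. The lid is a board 160 mm from hinge to free edge, 220 mm wide and 8 mm thick.
- lid_edge (a point): point on the lid's outer (upper) face, midway across its width and 10 mm in from the free edge (150 mm from the hinge line, 8 mm above the lid's underside): the place to press. 78.5 mm above the counter when shut.
- pad_center (a point): centre of the top of the green felt pad (100 by 180 mm, 4 mm thick) on the lid's outer face; it moves with the lid. When the lid is shut it lies 82.5 mm above the counter over the middle of the box, its z axis up.
- cork_mat: flat cork bench mat fixed to the counter, 270 mm (x) by 420 mm (y), 4 mm thick, on which both heels start; origin at the centre of its underside.
- heel_a: brown striped block heel, pale on top, standing on its rubber tip, D-shaped in plan: 52 mm along its x (round back at +x), 40 mm along its y between parallel sides (flat for x -26 to +6 mm, then round), 62 mm tall. Origin: centre of underside, z up; weight centred within 3 mm. One of the two look-alikes has a steel core (0.31-0.41 kg), the other has a light filler (0.11-0.14 kg); eye, name and place do not tell.
- heel_b: brown striped block heel, pale on top, standing on its rubber tip, D-shaped in plan: 52 mm along its x (round back at +x), 40 mm along its y between parallel sides (flat for x -26 to +6 mm, then round), 62 mm tall. Origin: centre of underside, z up; weight centred within 3 mm. One of the two look-alikes has a steel core (0.31-0.41 kg), the other has a light filler (0.11-0.14 kg); eye, name and place do not tell.
- tape_roll: bystander: roll of paper tape lying flat, 90 mm across, 22 mm high, origin at the centre of its underside.
- stapler: bystander: black stapler, 140 mm along its own x, 36 mm wide, about 55 mm high, origin at the centre of its underside.
- polish_tin: bystander: shut flat tin with a red top, 78 mm across, 23 mm high, origin at the centre of its underside.
- shoe_brush: bystander: shoe brush lying on its bristles, 150 mm along its own x, 45 mm wide, 39 mm high, origin at the centre of its underside.

How it is judged:
By the outcome, as a careful person would: the job done as asked, in the order asked, and still so for the second after the job is handed in, while the arm keeps its last pose, push and grip.
It also fails if it takes over 72 s, if anything falls off the work surface, if the arm or the gripper's body presses on something with over 40 N, if the wrist force passes 120 N, or if a joint passes its speed limit or range.

## Robot

A 7-joint arm with a two-finger parallel gripper is mounted at the origin on the work surface. World frame = base frame: x ahead of the robot, y to its left, z up, the work surface at z = 0. Lengths are in m, angles in rad, forces in N, time in s.
With the tool pointing down it reaches from about 0.4 to 0.85 m from the base axis. Payload 10.4 kg.
Tool frame: the origin (TCP) lies at the very end of the fingers, on their centre line; the grasp point (between the pads) lies r.grasp_offset behind it (r.grasp_offset is the distance from the TCP to the grasp point, in m); z points along the fingers, y is the direction in which the jaws open and shut (so a half turn about z gives the same grasp; the last joint's range is limited). The gripper opens to 87 mm and grips with 3 to 60 N. Pads are 19 mm wide; open, the fingers measure 117 mm over their backs; the gripper's body (75 mm by 190 mm) begins 51 mm behind the grasp point.
Start: joints at [-1.171, 0.332, -0.065, 1.46, 0.022, 1.35, -0.088], TCP at [0.256, 0.57, 0.223] pointing down, gripper open.
Joint ranges: [-2.6, 2.6], [-0.5, 2.12], [-1.47, 1.34], [0.16, 2.42], [-1.27, 4.41], [0.06, 2.06], [-2.6, 2.6]. Speed limits (rad/s): [2.22, 2.22, 2.79, 2.79, 3.14, 3.14, 3.14].

## Interface

Orientations are given as a unit quaternion [x, y, z, w].
In Python, from bench import read_state, cams, job, r gives the robot as it stands. The module is installed in compiled form; this text tells all that it offers.
- The arm moves only by the tool arm_command, never from a script. Its argument "increments" is a list of rows, each an object of numbers: "gripper": the opening in per cent of the stroke, from 0 (shut) to 100 (fully open); "dx", "dy", "dz": the shift along the tool's x, y, z in m; "spin": the turn about the tool's z in degrees. In form: [{"gripper": .., "dx": .., "dy": .., "dz": .., "spin": ..}, ...]. A call has exactly 8 rows; each row shifts and turns the commanded pose from where the row before left it, along the tool's axes as they then stand; what a row does not reach is not made up. A row lasts 1/8 s, in which the tool goes at most 62.5 mm and 10.7 degrees, less where a joint would pass 70% of its speed; a pose out of reach is approached as far as the arm can. A call with a gripper value outside its range is refused whole. The fingers move at their own pace and stop on an object; "grip_force" is the grip in N (left out, the last holds). Time passes only in rows, so rows that do not move let the fingers close, or fill a call up. It gives the time, the measured TCP pose, the force and the opening at its end, in the units of the state.
- read_state(): the state, without advancing time (a new reading comes with each control period).
- cams.camera(name): name is "scene" or "top" or "wrist"; returns the picture (420x560x3 uint8, red, green, blue); there is no depth.
- cams.camera_info(name): a dict with "K" (3x3 intrinsics, pixels), "rvec" (rotation vector, rad) and "tvec" (3), from world to camera coordinates, as OpenCV has them. Camera axes: x right, y down, z forward; pixel columns grow to the right and rows downward; lengths in m; the calibration is good to about 2 mm. A picture is of the moment at which its call begins: read the wrist's pose just before it. camera_info takes no time and is no camera call; for the wrist camera it gives the pose at the moment of the call.
- job.close_job(): hands the job in, once; it reports no verdict.
The state is a dict: "time": time; "joint_positions": joint angles; "joint_vel": joint speeds; "joint_torque": joint torques, N m; "ee_pos": TCP position; "eef_rot": TCP orientation; "ft_force": force on the tool from outside, world axes, zero at the start; "torque": the same for the moment, N m; "width": finger opening in m.
Only numpy, scipy, OpenCV 4.12 (cv2) and the standard library are available. Lean on these libraries where they do the work, as an engineer would, in place of code of your own. Each camera call takes 0.05 s, during which the arm holds its last target.

## Working session

There is one attempt and no reset: what is moved stays moved. The work goes in short steps, Python scripts to look and compute and a tool call to move; the robot and the scene stay as the last step left them, time stands still between calls to the robot, and variables do not carry over. Pictures are saved under pics/ and viewed, and the job is handed in when it is done.

Besides the shell and the picture viewer there is one more tool, called after "Request:" as name(argument=value, ...), one argument or row to a line, values as JSON. arm_command: Moves the arm, as the interface text tells. Its arguments: {"type":"object","properties":{"increments":{"type":"array","items":{"type":"object","properties":{"gripper":{"type":"number"},"dx":{"type":"number"},"dy":{"type":"number"},"dz":{"type":"number"},"spin":{"type":"number"}}}},"grip_force":{"type":"number"}},"required":["increments"]}

```bash
mkdir -p pics; ls
python3 - <<'E'
from bench import read_state,cams,job,r
import cv2,json
s=read_state()
print(s['time'],s['ee_pos'],s['eef_rot'],s['ft_force'],s['width'],r.grasp_offset)
for n in ['scene','top']:
    cv2.imwrite(f'pics/{n}0.png',cams.camera(n)[:,:,::-1]); i=cams.camera_info(n);print(n,i)
E
```

```text
pics
0.0 [0.2562859  0.56958003 0.22173421] [ 2.09812797e-01  9.77741290e-01 -7.40895011e-04 -1.05197461e-04] [0.09625961 0.13553747 0.54711916] 0.08720318202245789 0.0187
scene {'K': array([[385.00412282,   0.        , 275.32979733],
       [  0.        , 385.00412282, 210.43431207],
       [  0.        ,   0.        ,   1.        ]]), 'rvec': array([ 2.0529665 ,  1.54370089, -0.51931037]), 'tvec': array([-0.10386765, -0.39638406,  1.54525894])}
top {'K': array([[463.63817194,   0.        , 282.57294507],
       [  0.        , 463.63817194, 209.3544752 ],
       [  0.        ,   0.        ,   1.        ]]), 'rvec': array([ 2.09218824, -2.15022824,  0.18327134]), 'tvec': array([-0.04198078,  0.57052185,  1.58380361])}
```

View pics/scene0.png

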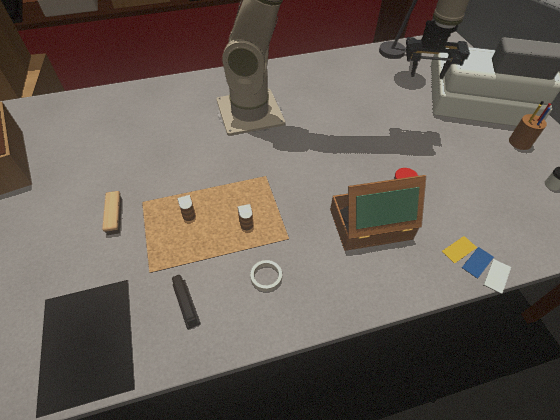

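View pics/top0.png

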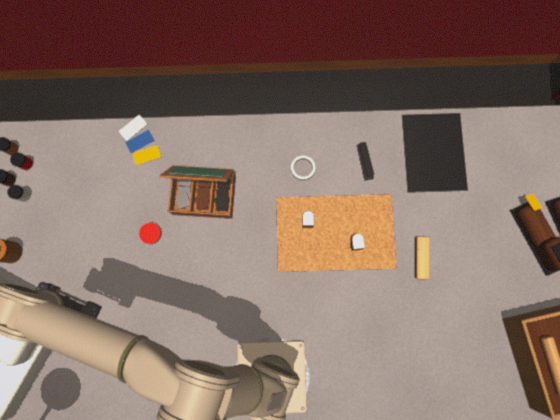

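Top view: the heels' pale tops are at about (308,217) and (358,240), the open box at (202,192) with its lid standing at the far side, the red tin at (150,233) and the mat from (277,196) to (396,270). The scene view shows the pale tops at (185,201) and (245,210), and the green felt at (388,209).

```bash
cat > h.py <<'E'
import numpy as np,cv2
from bench import read_state,cams,job,r
def cam(i):
    R=cv2.Rodrigues(np.array(i['rvec'],float))[0]; return np.array(i['K']),R,np.array(i['tvec'],float).ravel()
def ray(i,uv):
    K,R,t=cam(i); d=R.T@np.linalg.inv(K)@np.array([uv[0],uv[1],1.]); return -R.T@t,d/np.linalg.norm(d)
def plane(i,uv,z):
    o,d=ray(i,uv); return o+d*(z-o[2])/d[2]
def tri(i1,a,i2,b):
    o1,d1=ray(i1,a);o2,d2=ray(i2,b)
    s=np.linalg.lstsq(np.c_[d1,-d2],o2-o1,rcond=None)[0]
    p,q=o1+s[0]*d1,o2+s[1]*d2
    return (p+q)/2,np.linalg.norm(p-q)
def proj(i,P):
    return cv2.projectPoints(np.atleast_2d(np.array(P,float)),np.array(i['rvec']),np.array(i['tvec']),np.array(i['K']),None)[0].reshape(-1,2)
E
python3 - <<'E'
from h import *
T=cams.camera_info('top');S=cams.camera_info('scene')
t=cv2.imread('pics/top0.png');s=cv2.imread('pics/scene0.png')
def blobs(im,box,f):
    x0,y0,x1,y1=box
    h=cv2.cvtColor(im,cv2.COLOR_BGR2HSV).astype(int)
    m=f(h[...,0],h[...,1],h[...,2]).astype(np.uint8); k=np.zeros_like(m);k[y0:y1,x0:x1]=m[y0:y1,x0:x1]
    n,l,st,c=cv2.connectedComponentsWithStats(k)
    return [(st[j],c[j],(l==j)) for j in range(1,n) if st[j][4]>25]
pale=lambda h,s,v:(s<70)&(v>140)
tb=blobs(t,(285,200,390,265),pale); sb=blobs(s,(160,185,280,245),pale)
for b in tb+sb: print(b[0],b[1])
for b in tb:
    for c in sb:
        print(tri(T,b[1],S,c[1]))
    m=cv2.minAreaRect(np.argwhere(b[2])[:,::-1].astype(np.float32));print(m)
green=lambda h,s,v:(h>60)&(h<100)&(s>60)
for im,bx in((t,(150,150,250,230)),(s,(320,170,430,250))):
    for b in blobs(im,bx,green):
        c=np.argwhere(b[2])[:,::-1].astype(np.float32); print('green',b[0],b[1],cv2.boxPoints(cv2.minAreaRect(c)).round(1).tolist())
cv2.imwrite('pics/z1.png',cv2.resize(t[150:280,140:420],None,fx=2.8,fy=2.8,interpolation=cv2.INTER_CUBIC))
cv2.imwrite('pics/z2.png',cv2.resize(s[160:270,310:450],None,fx=5,fy=5,interpolation=cv2.INTER_CUBIC))
E
```

```text
[302 211  12  15 158] [307.7721519 218.3164557]
[352 234  13  16 163] [357.77300613 241.33742331]
[160 185  60  13 408] [180.20833333 188.88480392]
[269 185  11  26 151] [275.93377483 193.98013245]
[177 195  15  14 155] [184.67741935 201.52903226]
[238 204  14  14 160] [244.9625  210.59375]
(array([ 0.51352006, -0.22315688,  0.19660836]), np.float64(0.1692966095933591))
(array([ 0.53503983, -0.09556899,  0.13260186]), np.float64(0.09566795819134477))
(array([ 0.52062874, -0.22304814,  0.14974484]), np.float64(0.16466865145304904))
(array([ 0.53242085, -0.14310759,  0.06696624]), np.float64(0.0028639048230805716))
((307.5, 218.0), (14.0, 11.0), 90.0)
(array([ 0.44110767, -0.30958563,  0.11872248]), np.float64(0.007663763246974578))
(array([ 0.49134557, -0.17443005,  0.14191071]), np.float64(0.27490865064894676))
(array([ 0.44717805, -0.31221587,  0.06661729]), np.float64(0.0029413890015607762))
(array([ 0.47682044, -0.22663567,  0.04110024]), np.float64(0.18852756175424382))
((357.7300109863281, 241.1099853515625), (14.8492431640625, 11.313709259033203), 81.8698959350586)
green [203 170  14   6  30] [209.96666667 173.53333333] [[202.89999389648438, 173.6999969482422], [214.60000610351562, 169.8000030517578], [216.1999969482422, 174.60000610351562], [204.5, 178.5]]
green [ 357  187   62   42 1812] [386.20364238 207.71136865] [[352.29998779296875, 196.5], [418.0, 186.6999969482422], [422.70001220703125, 218.60000610351562], [357.0, 228.3000030517578]]
```

View pics/z1.png

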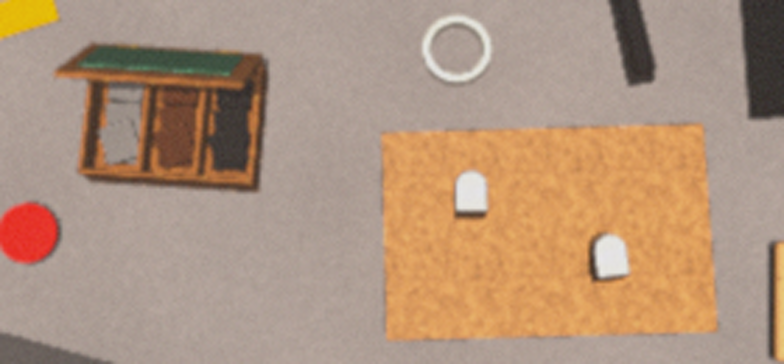

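View pics/z2.png

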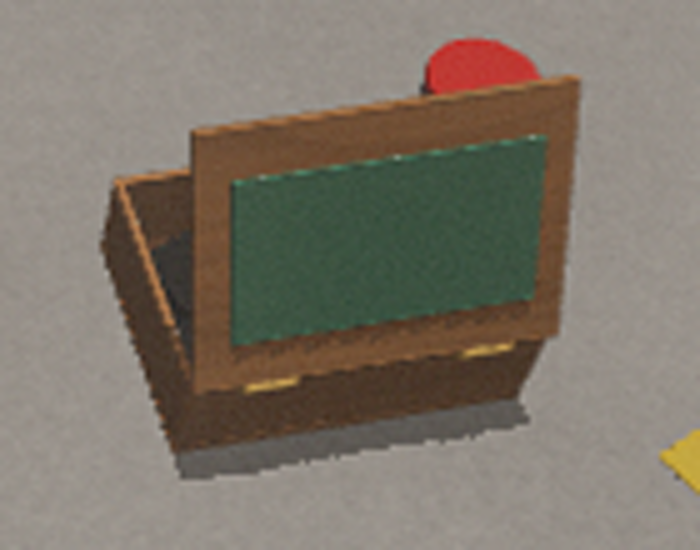

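Zooms: the round ends of both heels point to +x (up in the top view), the second one slightly turned. The lid's corners are clear in both views, so I'll triangulate them.

Run:
```python
from h import *
T=cams.camera_info('top');S=cams.camera_info('scene')
f=lambda a,o,k:(a[0]/k+o[0],a[1]/k+o[1])
t=lambda *a:f(a,(140,150),2.8); s=lambda *a:f(a,(310,160),5)
for n,a,b in[('free -y',t(247,87),s(190,130)),('free +y',t(57,76),s(580,78)),('hinge -y',t(267,57),s(197,392)),('hinge +y',t(93,43),s(555,335))]:
    print(n,tri(T,a,S,b))
a=plane(T,t(80,178),.07);b=plane(T,t(257,190),.07);print('near rim',a,b,(a+b)/2, np.linalg.norm(a-b))
for q in[(382,133),(702,124),(717,330),(387,340)]: print('mat',plane(T,t(*q),.004))
print('tin',plane(T,t(28,233),.023))
print(cams.camera_info('wrist'))
R=cv2.Rodrigues(np.zeros(3))[0]
from scipy.spatial.transform import Rotation as Ro
print(Ro.from_quat(read_state()['eef_rot']).as_matrix().round(3))
```

```text
free -y (array([0.638648  , 0.11813182, 0.21318941]), np.float64(0.00980768223167813))
free +y (array([0.65991676, 0.33861933, 0.20973774]), np.float64(0.010848041535324857))
hinge -y (array([0.71332478, 0.11234035, 0.07173635]), np.float64(0.013700837384866011))
hinge +y (array([0.7364521 , 0.32926894, 0.07443827]), np.float64(0.006368769487832731))
near rim [0.56219062 0.34075941 0.07      ] [0.54076447 0.11981476 0.07      ] [0.55147754 0.23028708 0.07      ] 0.2219811188721793
mat [ 0.62261234 -0.0359409   0.004     ]
mat [ 0.6225624 -0.4525966  0.004    ]
mat [ 0.35604561 -0.45329274  0.004     ]
mat [ 0.35470048 -0.03589159  0.004     ]
tin [0.50138804 0.4180664  0.023     ]
{'K': array([[364.53397744,   0.        , 277.63349362],
       [  0.        , 364.53397744, 208.71381957],
       [  0.        ,   0.        ,   1.        ]]), 'rvec': array([-2.46142463, -1.59165328, -0.19386596]), 'tvec': array([-0.62549808, -0.02769332,  0.38910742])}
[[-0.912  0.41  -0.   ]
 [ 0.41   0.912 -0.001]
 [-0.    -0.001 -1.   ]]
```

Request:
arm_command(
  increments=[
    {"gripper": 0,"dz": -0.03,"spin": -9.35},
    {"gripper": 0,"dz": -0.03,"spin": -9.35},
    {"gripper": 0,"dx": -0.04,"dy": -0.026},
    {"gripper": 0,"dx": -0.04,"dy": -0.026},
    {"gripper": 0,"dx": -0.04,"dy": -0.026},
    {"gripper": 0,"dx": -0.04,"dy": -0.026},
    {"gripper": 0,"dx": -0.04,"dy": -0.026},
    {"gripper": 0,"dx": -0.04,"dy": -0.026},
  ],
  grip_force=30,
)

```text
validation failed for argument at $.in...
```

Request:
arm_command(
  increments=[
    {"gripper": 0,"dx": 0,"dy": 0,"dz": -0.03,"spin": -9.35},
    {"gripper": 0,"dx": 0,"dy": 0,"dz": -0.03,"spin": -9.35},
    {"gripper": 0,"dx": -0.04,"dy": -0.026,"dz": 0,"spin": 0},
    {"gripper": 0,"dx": -0.04,"dy": -0.026,"dz": 0,"spin": 0},
    {"gripper": 0,"dx": -0.04,"dy": -0.026,"dz": 0,"spin": 0},
    {"gripper": 0,"dx": -0.04,"dy": -0.026,"dz": 0,"spin": 0},
    {"gripper": 0,"dx": -0.04,"dy": -0.026,"dz": 0,"spin": 0},
    {"gripper": 0,"dx": -0.04,"dy": -0.026,"dz": 0,"spin": 0},
  ],
  grip_force=30,
)

```text
time: 1.1
ee_pos: [0.4812, 0.3904, 0.2822]
eef_rot: [0.048, 0.999, -0.0, -0.0]
ft_force: [-0.4, 0.4, 0.6]
width: 0.0151
```

Request:
arm_command(
  increments=[
    {"gripper": 0,"dx": -0.046,"dy": -0.03,"dz": 0,"spin": 0},
    {"gripper": 0,"dx": -0.046,"dy": -0.03,"dz": 0,"spin": 0},
    {"gripper": 0,"dx": -0.046,"dy": -0.03,"dz": 0,"spin": 0},
    {"gripper": 0,"dx": -0.046,"dy": -0.03,"dz": 0,"spin": 0},
    {"gripper": 0,"dx": -0.046,"dy": -0.03,"dz": 0,"spin": 0},
    {"gripper": 0,"dx": 0,"dy": 0,"dz": 0,"spin": 0},
    {"gripper": 0,"dx": 0,"dy": 0,"dz": 0.03,"spin": 0},
    {"gripper": 0,"dx": 0,"dy": 0,"dz": 0.03,"spin": 0},
  ],
)

```text
time: 2.1
ee_pos: [0.6943, 0.221, 0.2216]
eef_rot: [0.048, 0.999, 0.0, -0.0]
ft_force: [0.8, 0.0, 0.2]
width: 0.0006
```

Run:
```python
from h import *
s=cams.camera('scene')[:,:,::-1]
cv2.imwrite('pics/s1.png',cv2.resize(s[100:280,300:480],None,fx=3.3,fy=3.3,interpolation=cv2.INTER_CUBIC))
print(read_state()['ee_pos'],read_state()['ft_force'])
```

```text
[0.69274498 0.2205498  0.21652498] [-0.3615968   0.94459989 -3.85856231]
```

View pics/s1.png

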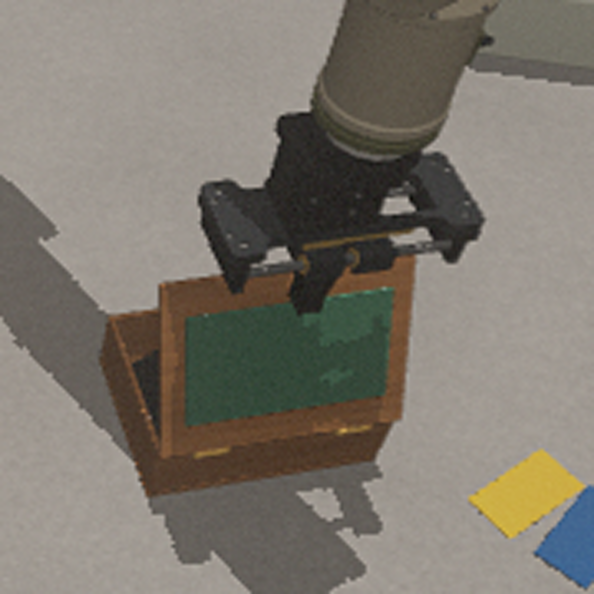

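The picture shows the closed fingers in front of the lid's upper face, close to mid-width at (310,300) in the zoom, near the top edge. I'll push along the arc now.

Request:
arm_command(
  increments=[
    {"gripper": 0,"dx": 0,"dy": 0,"dz": 0.014,"spin": 0},
    {"gripper": 0,"dx": 0.016,"dy": 0,"dz": 0,"spin": 0},
    {"gripper": 0,"dx": 0.016,"dy": 0,"dz": 0,"spin": 0},
    {"gripper": 0,"dx": 0.02,"dy": 0,"dz": 0.01,"spin": 0},
    {"gripper": 0,"dx": 0.018,"dy": 0,"dz": 0.013,"spin": 0},
    {"gripper": 0,"dx": 0.016,"dy": 0,"dz": 0.0155,"spin": 0},
    {"gripper": 0,"dx": 0.014,"dy": 0,"dz": 0.0175,"spin": 0},
    {"gripper": 0,"dx": 0.0115,"dy": 0,"dz": 0.019,"spin": 0},
  ],
)

```text
time: 3.15
ee_pos: [0.5842, 0.2315, 0.1346]
eef_rot: [0.048, 0.999, 0.001, 0.001]
ft_force: [1.9, 0.4, 0.4]
width: 0.0003
```

Run:
```python
from h import *
s=cams.camera('scene')[:,:,::-1]
cv2.imwrite('pics/s2.png',cv2.resize(s[100:280,300:480],None,fx=3.3,fy=3.3,interpolation=cv2.INTER_CUBIC))
print(read_state()['ee_pos'],read_state()['ft_force'])
```

```text
[0.58170966 0.23151296 0.13164449] [-0.03653678  0.30611464 -1.05480272]
```

View pics/s2.png

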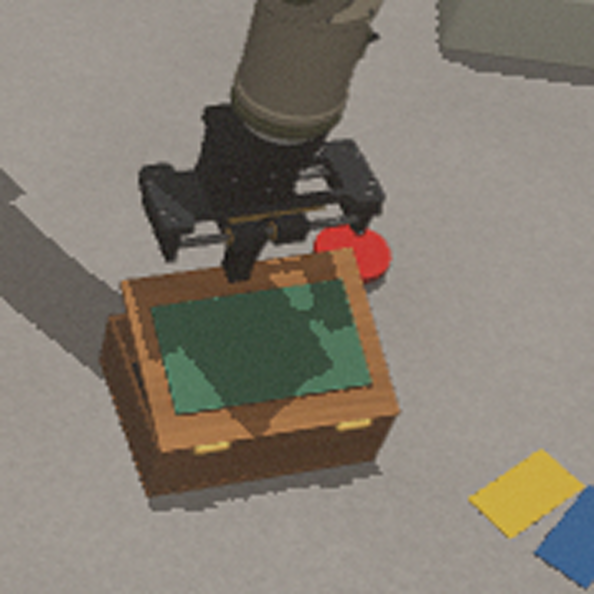

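The lid follows the fingers and is now about 0.35 rad open. Next I'll press it the rest of the way.

Request:
arm_command(
  increments=[
    {"gripper": 0,"dx": 0.007,"dy": 0,"dz": 0.016,"spin": 0},
    {"gripper": 0,"dx": 0.005,"dy": 0,"dz": 0.015,"spin": 0},
    {"gripper": 0,"dx": 0.002,"dy": 0,"dz": 0.012,"spin": 0},
    {"gripper": 0,"dx": 0,"dy": 0,"dz": 0.006,"spin": 0},
    {"gripper": 0,"dx": 0,"dy": 0,"dz": 0.003,"spin": 0},
    {"gripper": 0,"dx": 0,"dy": 0,"dz": 0.001,"spin": 0},
    {"gripper": 0,"dx": 0,"dy": 0,"dz": 0,"spin": 0},
    {"gripper": 0,"dx": 0,"dy": 0,"dz": 0,"spin": 0},
  ],
)

```text
time: 4.2
ee_pos: [0.5701, 0.2322, 0.0808]
eef_rot: [0.048, 0.999, 0.0, 0.0]
ft_force: [-1.0, 0.4, -0.3]
width: 0.0007
```

Request:
arm_command(
  increments=[
    {"gripper": 0,"dx": 0,"dy": 0,"dz": 0.001,"spin": 0},
    {"gripper": 0,"dx": 0,"dy": 0,"dz": 0.001,"spin": 0},
    {"gripper": 0,"dx": 0,"dy": 0,"dz": 0.001,"spin": 0},
    {"gripper": 0,"dx": 0,"dy": 0,"dz": 0.001,"spin": 0},
    {"gripper": 0,"dx": 0,"dy": 0,"dz": 0,"spin": 0},
    {"gripper": 0,"dx": 0,"dy": 0,"dz": 0,"spin": 0},
    {"gripper": 0,"dx": 0,"dy": 0,"dz": 0,"spin": 0},
    {"gripper": 0,"dx": 0,"dy": 0,"dz": 0,"spin": 0},
  ],
)

```text
time: 5.2
ee_pos: [0.5701, 0.2324, 0.0788]
eef_rot: [0.048, 0.999, 0.0, 0.0]
ft_force: [-8.7, -4.5, 19.9]
width: 0.0005
```

20 N at the rim height means the lid is shut. Next I lift off and go over the mat.

Request:
arm_command(
  increments=[
    {"gripper": 0,"dx": 0,"dy": 0,"dz": -0.05,"spin": 0},
    {"gripper": 0,"dx": 0,"dy": 0,"dz": -0.06,"spin": 0},
    {"gripper": 100,"dx": 0.006,"dy": -0.055,"dz": -0.03,"spin": 0},
    {"gripper": 100,"dx": 0.006,"dy": -0.055,"dz": -0.03,"spin": 0},
    {"gripper": 100,"dx": 0.006,"dy": -0.055,"dz": 0,"spin": 0},
    {"gripper": 100,"dx": 0.006,"dy": -0.055,"dz": 0,"spin": 0},
    {"gripper": 100,"dx": 0.006,"dy": -0.055,"dz": 0,"spin": 0},
    {"gripper": 100,"dx": 0.006,"dy": -0.055,"dz": 0,"spin": 0},
  ],
)

```text
time: 6.2
ee_pos: [0.5018, -0.0937, 0.2462]
eef_rot: [0.048, 0.999, 0.0, 0.0]
ft_force: [1.1, -0.6, 0.2]
width: 0.0527
```

Run:
```python
from h import *
i=cams.camera_info('wrist');print(read_state()['ee_pos'],ray(i,(277,208)))
cv2.imwrite('pics/w1.png',cams.camera('wrist')[:,:,::-1])
s=cams.camera('scene')[:,:,::-1]
cv2.imwrite('pics/s3.png',cv2.resize(s[130:280,300:480],None,fx=4,fy=4,interpolation=cv2.INTER_CUBIC))
```

```text
[ 0.50179747 -0.09370088  0.2462267 ] (array([ 0.4357388 , -0.08628097,  0.40852312]), array([ 0.23828256, -0.02326199, -0.97091725]))
```

View pics/s3.png

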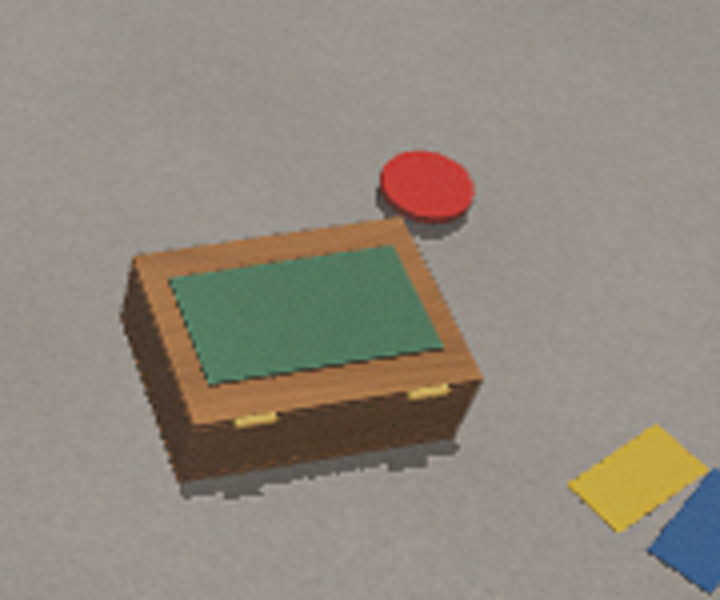

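View pics/w1.png

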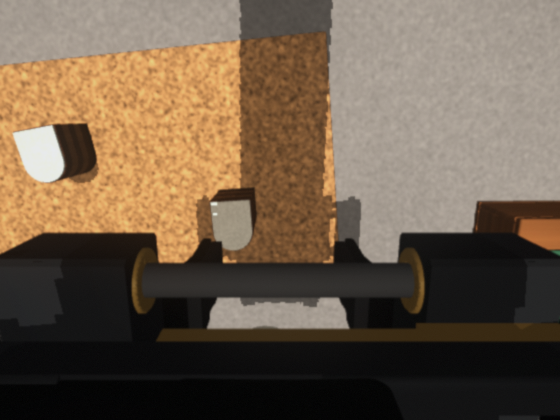

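Scene zoom: the lid lies flat and shut, with the felt centred near (305,315) in the zoom. The wrist view shows one heel (top face about x 212–252, y 200–250) partly in shade, and the other at (42,153). Next I'll measure the top faces.

```bash
cat > m.py <<'E'
from h import *
def heel(im,info,box,thr=120,satmax=60,z=.066,dbg=None):
    x0,y0,x1,y1=box
    h=cv2.cvtColor(im,cv2.COLOR_BGR2HSV); m=((h[...,1]<satmax)&(h[...,2]>thr)).astype(np.uint8)
    k=np.zeros_like(m);k[y0:y1,x0:x1]=m[y0:y1,x0:x1]
    k=cv2.morphologyEx(k,cv2.MORPH_CLOSE,np.ones((3,3),np.uint8))
    n,l,st,c=cv2.connectedComponentsWithStats(k); j=1+np.argmax(st[1:,4])
    cn=max(cv2.findContours((l==j).astype(np.uint8),cv2.RETR_EXTERNAL,cv2.CHAIN_APPROX_NONE)[0],key=cv2.contourArea)[:,0]
    P=np.array([plane(info,p,z)[:2] for p in cn]).astype(np.float32)
    r=cv2.minAreaRect((P*1000).astype(np.float32))
    if dbg:
        o=im.copy();cv2.drawContours(o,[cn[:,None]],-1,(0,0,255),1);cv2.imwrite(dbg,cv2.resize(o[max(0,y0-10):y1+10,max(0,x0-10):x1+10],None,fx=4,fy=4,interpolation=cv2.INTER_NEAREST))
    return st[j],r,cv2.boxPoints(r).round(1).tolist()
E
python3 - <<'E'
from m import *
i=cams.camera_info('wrist');im=cv2.imread('pics/w1.png')
print(heel(im,i,(195,180,270,262),85,60,dbg='pics/da.png'))
print(heel(im,i,(0,110,110,195),150,60,dbg='pics/db.png'))
a=cv2.imread('pics/da.png');b=cv2.imread('pics/db.png');print(a.shape,b.shape)
E
```

```text
(array([ 210,  200,   42,   50, 1697], dtype=int32), ((531.6900024414062, -146.1337127685547), (37.68520736694336, 49.36945343017578), 87.50564575195312), [[506.20001220703125, -163.89999389648438], [555.5, -166.0], [557.2000122070312, -128.39999389648438], [507.79998779296875, -126.19999694824219]])
(array([  13,  125,   51,   58, 2057], dtype=int32), ((445.2254943847656, -314.2589111328125), (50.58209228515625, 38.471317291259766), 4.164852142333984), [[418.6000061035156, -296.8999938964844], [421.3999938964844, -335.29998779296875], [471.79998779296875, -331.6000061035156], [469.1000061035156, -293.20001220703125]])
(408, 380, 3) (420, 480, 3)
```

View pics/da.png

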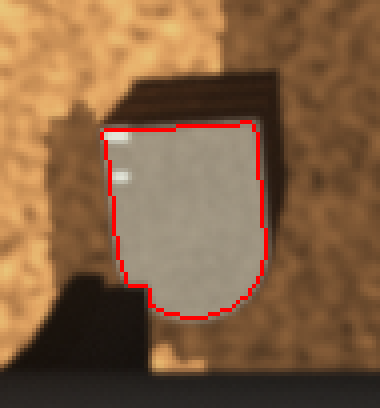

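View pics/db.png

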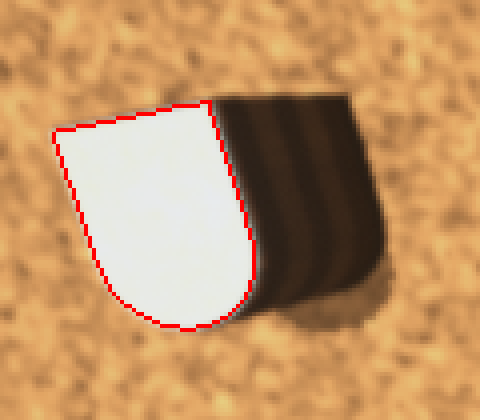

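Heel 1 ("A" for me) is at about (0.532,−0.145) with yaw −2.4°. Heel 2 is at about (0.446,−0.313) with yaw +4°. The two views agree to about 2 mm, with tops at z≈0.066.

Request:
arm_command(
  increments=[
    {"gripper": 100,"dx": 0,"dy": 0,"dz": 0,"spin": -3.1},
    {"gripper": 100,"dx": -0.014,"dy": -0.025,"dz": 0.03,"spin": 0},
    {"gripper": 100,"dx": -0.014,"dy": -0.025,"dz": 0.04,"spin": 0},
    {"gripper": 100,"dx": 0,"dy": 0,"dz": 0.04,"spin": 0},
    {"gripper": 100,"dx": 0,"dy": 0,"dz": 0.02,"spin": 0},
    {"gripper": 100,"dx": 0,"dy": 0,"dz": 0,"spin": 0},
    {"gripper": 100,"dx": 0,"dy": 0,"dz": 0,"spin": 0},
    {"gripper": 100,"dx": 0,"dy": 0,"dz": 0,"spin": 0},
  ],
)

```text
time: 7.3
ee_pos: [0.5291, -0.1431, 0.1173]
eef_rot: [0.021, 1.0, 0.0, 0.001]
ft_force: [-0.9, -0.6, -0.1]
width: 0.087
```

Run:
```python
from m import *
s=read_state();print(s['ee_pos'],s['width'])
T=cams.camera_info('wrist');im=cams.camera('wrist')[:,:,::-1];cv2.imwrite('pics/w2.png',im)
```

```text
[ 0.52905784 -0.14310898  0.11733733] 0.08697338052706044
```

View pics/w2.png

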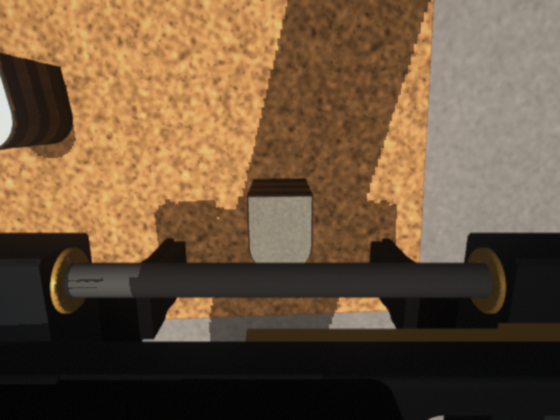

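Wrist view: the heel's top is at columns 249–312 with its flat back edge at row 195, centred between the fingers.

Run:
```python
from m import *
T=cams.camera_info('wrist')
for q in[(249,196),(311,195),(249,230),(312,230),(280,195)]: print(q,plane(T,q,.066))
```

```text
(249, 196) [ 0.50720205 -0.15793828  0.066     ]
(311, 195) [ 0.50816699 -0.1208734   0.066     ]
(249, 230) [ 0.52843772 -0.15924093  0.066     ]
(312, 230) [ 0.53008219 -0.12069945  0.066     ]
(280, 195) [ 0.50737956 -0.13938934  0.066     ]
```

Request:
arm_command(
  increments=[
    {"gripper": 100,"dx": 0,"dy": 0.0015,"dz": 0.03,"spin": 0},
    {"gripper": 100,"dx": 0,"dy": 0,"dz": 0.03,"spin": 0},
    {"gripper": 100,"dx": 0,"dy": 0,"dz": 0.025,"spin": 0},
    {"gripper": 100,"dx": 0,"dy": 0,"dz": 0.011,"spin": 0},
    {"gripper": 40,"dx": 0,"dy": 0,"dz": 0,"spin": 0},
    {"gripper": 30,"dx": 0,"dy": 0,"dz": 0,"spin": 0},
    {"gripper": 0,"dx": 0,"dy": 0,"dz": 0,"spin": 0},
    {"gripper": 0,"dx": 0,"dy": 0,"dz": 0,"spin": 0},
  ],
  grip_force=30,
)

```text
time: 8.35
ee_pos: [0.5287, -0.1417, 0.0207]
eef_rot: [0.021, 1.0, 0.0, 0.0]
ft_force: [-0.1, -0.4, 0.4]
width: 0.0554
```

Request:
arm_command(
  increments=[
    {"gripper": 0,"dx": 0,"dy": 0,"dz": 0,"spin": 0},
    {"gripper": 0,"dx": 0,"dy": 0,"dz": 0,"spin": 0},
    {"gripper": 0,"dx": 0,"dy": 0,"dz": 0,"spin": 0},
    {"gripper": 0,"dx": 0,"dy": 0,"dz": 0,"spin": 0},
    {"gripper": 0,"dx": 0,"dy": 0,"dz": 0,"spin": 0},
    {"gripper": 0,"dx": 0,"dy": 0,"dz": 0,"spin": 0},
    {"gripper": 0,"dx": 0,"dy": 0,"dz": 0,"spin": 0},
    {"gripper": 0,"dx": 0,"dy": 0,"dz": 0,"spin": 0},
  ],
)

```text
time: 9.35
ee_pos: [0.5284, -0.1416, 0.0202]
eef_rot: [0.021, 1.0, 0.0, 0.0]
ft_force: [-1.4, 1.5, 5.5]
width: 0.0399
```

Request:
arm_command(
  increments=[
    {"gripper": 0,"dx": 0,"dy": 0,"dz": -0.01,"spin": 0},
    {"gripper": 0,"dx": 0,"dy": 0,"dz": -0.02,"spin": 0},
    {"gripper": 0,"dx": 0,"dy": 0,"dz": -0.03,"spin": 0},
    {"gripper": 0,"dx": 0,"dy": 0,"dz": -0.03,"spin": 0},
    {"gripper": 0,"dx": 0,"dy": 0,"dz": -0.03,"spin": 0},
    {"gripper": 0,"dx": 0,"dy": 0,"dz": -0.015,"spin": 0},
    {"gripper": 0,"dx": 0,"dy": 0,"dz": 0,"spin": 0},
    {"gripper": 0,"dx": 0,"dy": 0,"dz": 0,"spin": 0},
  ],
)

```text
time: 10.35
ee_pos: [0.5276, -0.1415, 0.1538]
eef_rot: [0.021, 1.0, 0.0, -0.001]
ft_force: [0.9, 0.4, -4.4]
width: 0.0401
```

Request:
arm_command(
  increments=[
    {"gripper": 0,"dx": 0,"dy": 0,"dz": 0,"spin": 0},
    {"gripper": 0,"dx": 0,"dy": 0,"dz": 0,"spin": 0},
    {"gripper": 0,"dx": 0,"dy": 0,"dz": 0,"spin": 0},
    {"gripper": 0,"dx": 0,"dy": 0,"dz": 0,"spin": 0},
    {"gripper": 0,"dx": 0,"dy": 0,"dz": 0,"spin": 0},
    {"gripper": 0,"dx": 0,"dy": 0,"dz": 0,"spin": 0},
    {"gripper": 0,"dx": 0,"dy": 0,"dz": 0,"spin": 0},
    {"gripper": 0,"dx": 0,"dy": 0,"dz": 0,"spin": 0},
  ],
)

```text
time: 11.35
ee_pos: [0.5284, -0.1416, 0.1551]
eef_rot: [0.021, 1.0, 0.0, 0.0]
ft_force: [1.1, -0.9, -3.6]
width: 0.0396
```

Run:
```python
from m import *
for k in range(4):
    s=read_state();print(s['time'],s['ee_pos'],s['ft_force'].round(2),s['torque'].round(3),s['joint_torque'].round(2))
    im=cams.camera('scene')
cv2.imwrite('pics/s4.png',cv2.resize(im[100:280,110:310,::-1],None,fx=4,fy=3.3))
```

```text
11.35 [ 0.52837093 -0.14164383  0.15512013] [ 1.08 -0.86 -3.56] [0.004 0.07  0.03 ] [ -0.   -49.34   3.89 -38.31   0.06   0.06   0.  ]
11.4 [ 0.52836028 -0.14165414  0.15511698] [-0.82  0.62 -3.69] [0.041 0.037 0.034] [ -0.   -49.34   3.89 -38.31   0.06   0.05   0.  ]
11.45 [ 0.52838317 -0.14162573  0.15514216] [ 0.71  0.15 -4.17] [ 0.061  0.027 -0.067] [  0.   -49.34   3.89 -38.31   0.06   0.06   0.  ]
11.5 [ 0.52837274 -0.14163067  0.15510823] [ 0.1  -0.49 -3.58] [ 0.024 -0.029  0.008] [  0.   -49.34   3.89 -38.31   0.06   0.05   0.  ]
```

View pics/s4.png

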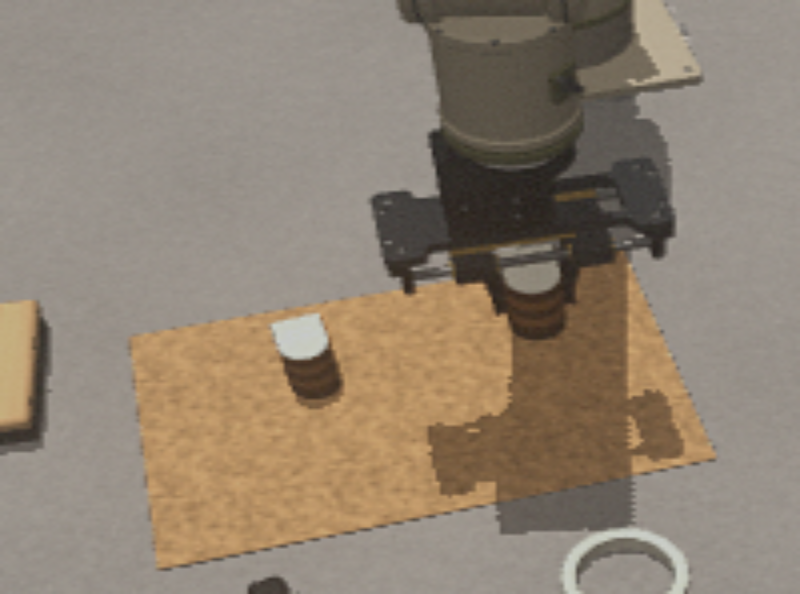

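It reads about 3.75 N (≈0.37 kg), upright, lifted 13.5 cm. I'll put it back and feel the other one too.

Request:
arm_command(
  increments=[
    {"gripper": 0,"dx": 0,"dy": 0,"dz": 0.03,"spin": 0},
    {"gripper": 0,"dx": 0,"dy": 0,"dz": 0.035,"spin": 0},
    {"gripper": 0,"dx": 0,"dy": 0,"dz": 0.035,"spin": 0},
    {"gripper": 0,"dx": 0,"dy": 0,"dz": 0.02,"spin": 0},
    {"gripper": 0,"dx": 0,"dy": 0,"dz": 0.01,"spin": 0},
    {"gripper": 0,"dx": 0,"dy": 0,"dz": 0.003,"spin": 0},
    {"gripper": 0,"dx": 0,"dy": 0,"dz": 0,"spin": 0},
    {"gripper": 0,"dx": 0,"dy": 0,"dz": 0,"spin": 0},
  ],
)

```text
time: 12.55
ee_pos: [0.5289, -0.1417, 0.0229]
eef_rot: [0.021, 1.0, 0.0, 0.001]
ft_force: [1.0, 0.2, -3.8]
width: 0.0401
```

Request:
arm_command(
  increments=[
    {"gripper": 0,"dx": 0,"dy": 0,"dz": 0.001,"spin": 0},
    {"gripper": 0,"dx": 0,"dy": 0,"dz": 0.001,"spin": 0},
    {"gripper": 0,"dx": 0,"dy": 0,"dz": 0,"spin": 0},
    {"gripper": 0,"dx": 0,"dy": 0,"dz": 0,"spin": 0},
    {"gripper": 0,"dx": 0,"dy": 0,"dz": 0,"spin": 0},
    {"gripper": 0,"dx": 0,"dy": 0,"dz": 0,"spin": 0},
    {"gripper": 0,"dx": 0,"dy": 0,"dz": 0,"spin": 0},
    {"gripper": 0,"dx": 0,"dy": 0,"dz": 0,"spin": 0},
  ],
)

```text
time: 13.55
ee_pos: [0.5285, -0.1416, 0.0202]
eef_rot: [0.021, 1.0, 0.0, 0.0]
ft_force: [0.7, 0.2, 0.3]
width: 0.0397
```

Request:
arm_command(
  increments=[
    {"gripper": 60,"dx": 0,"dy": 0,"dz": 0,"spin": 0},
    {"gripper": 100,"dx": 0,"dy": 0,"dz": 0,"spin": 0},
    {"gripper": 100,"dx": 0,"dy": 0,"dz": 0,"spin": 0},
    {"gripper": 100,"dx": 0,"dy": 0,"dz": 0,"spin": 0},
    {"gripper": 100,"dx": 0,"dy": 0,"dz": -0.02,"spin": 0},
    {"gripper": 100,"dx": 0,"dy": 0,"dz": -0.04,"spin": 0},
    {"gripper": 100,"dx": 0,"dy": 0,"dz": -0.04,"spin": 0},
    {"gripper": 100,"dx": 0,"dy": 0,"dz": 0,"spin": -6.6},
  ],
)

```text
time: 14.55
ee_pos: [0.5303, -0.1421, 0.1234]
eef_rot: [-0.037, 0.999, -0.0, 0.003]
ft_force: [-0.3, -0.4, -0.5]
width: 0.0866
```

Request:
arm_command(
  increments=[
    {"gripper": 100,"dx": 0.02,"dy": -0.033,"dz": 0,"spin": 0},
    {"gripper": 100,"dx": 0.02,"dy": -0.033,"dz": 0,"spin": 0},
    {"gripper": 100,"dx": 0.02,"dy": -0.033,"dz": 0,"spin": 0},
    {"gripper": 100,"dx": 0.02,"dy": -0.033,"dz": 0,"spin": 0},
    {"gripper": 100,"dx": 0.019,"dy": -0.033,"dz": 0,"spin": 0},
    {"gripper": 100,"dx": 0,"dy": 0,"dz": 0,"spin": 0},
    {"gripper": 100,"dx": 0,"dy": 0,"dz": 0,"spin": 0},
    {"gripper": 100,"dx": 0,"dy": 0,"dz": 0,"spin": 0},
  ],
)

```text
time: 15.55
ee_pos: [0.4423, -0.3122, 0.12]
eef_rot: [-0.037, 0.999, 0.0, 0.0]
ft_force: [-0.2, 0.5, -0.2]
width: 0.087
```

Run:
```python
from m import *
s=read_state();print(s['ee_pos'],s['width'])
T=cams.camera_info('wrist');im=cams.camera('wrist')[:,:,::-1];cv2.imwrite('pics/w3.png',im)
cv2.imwrite('pics/t3.png',cams.camera('top')[:,:,::-1])
```

```text
[ 0.44231343 -0.31223909  0.11998347] 0.08699790165409485
```

View pics/w3.png

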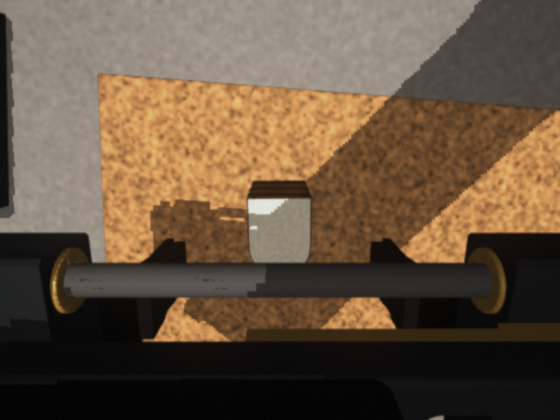

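Wrist view: the second heel's top spans columns 248–311, its back edge is at row 197, and it is square to the jaws. I'll grasp it.

Request:
arm_command(
  increments=[
    {"gripper": 100,"dx": 0,"dy": 0.001,"dz": 0.03,"spin": 0},
    {"gripper": 100,"dx": 0,"dy": 0,"dz": 0.035,"spin": 0},
    {"gripper": 100,"dx": 0,"dy": 0,"dz": 0.025,"spin": 0},
    {"gripper": 100,"dx": 0,"dy": 0,"dz": 0.009,"spin": 0},
    {"gripper": 40,"dx": 0,"dy": 0,"dz": 0,"spin": 0},
    {"gripper": 30,"dx": 0,"dy": 0,"dz": 0,"spin": 0},
    {"gripper": 0,"dx": 0,"dy": 0,"dz": 0,"spin": 0},
    {"gripper": 0,"dx": 0,"dy": 0,"dz": 0,"spin": 0},
  ],
  grip_force=30,
)

```text
time: 16.65
ee_pos: [0.4419, -0.3125, 0.0216]
eef_rot: [-0.036, 0.999, -0.0, 0.0]
ft_force: [-1.0, -0.6, -0.2]
width: 0.0552
```

Request:
arm_command(
  increments=[
    {"gripper": 0,"dx": 0,"dy": 0,"dz": 0,"spin": 0},
    {"gripper": 0,"dx": 0,"dy": 0,"dz": 0,"spin": 0},
    {"gripper": 0,"dx": 0,"dy": 0,"dz": 0,"spin": 0},
    {"gripper": 0,"dx": 0,"dy": 0,"dz": 0,"spin": 0},
    {"gripper": 0,"dx": 0,"dy": 0,"dz": 0,"spin": 0},
    {"gripper": 0,"dx": 0,"dy": 0,"dz": 0,"spin": 0},
    {"gripper": 0,"dx": 0,"dy": 0,"dz": 0,"spin": 0},
    {"gripper": 0,"dx": 0,"dy": 0,"dz": 0,"spin": 0},
  ],
)

```text
time: 17.65
ee_pos: [0.4416, -0.3124, 0.0212]
eef_rot: [-0.036, 0.999, 0.0, 0.0]
ft_force: [-0.3, 1.1, 5.5]
width: 0.0401
```

Request:
arm_command(
  increments=[
    {"gripper": 0,"dx": 0,"dy": 0,"dz": -0.01,"spin": 0},
    {"gripper": 0,"dx": 0,"dy": 0,"dz": -0.02,"spin": 0},
    {"gripper": 0,"dx": 0,"dy": 0,"dz": -0.03,"spin": 0},
    {"gripper": 0,"dx": 0,"dy": 0,"dz": -0.03,"spin": 0},
    {"gripper": 0,"dx": 0,"dy": 0,"dz": -0.03,"spin": 0},
    {"gripper": 0,"dx": 0,"dy": 0,"dz": -0.015,"spin": 0},
    {"gripper": 0,"dx": 0,"dy": 0,"dz": 0,"spin": 0},
    {"gripper": 0,"dx": 0,"dy": 0,"dz": 0,"spin": 0},
  ],
)

```text
time: 18.65
ee_pos: [0.441, -0.312, 0.1549]
eef_rot: [-0.036, 0.999, 0.0, -0.001]
ft_force: [-0.1, 0.1, -1.6]
width: 0.0402
```

Request:
arm_command(
  increments=[
    {"gripper": 0,"dx": 0,"dy": 0,"dz": 0,"spin": 0},
    {"gripper": 0,"dx": 0,"dy": 0,"dz": 0,"spin": 0},
    {"gripper": 0,"dx": 0,"dy": 0,"dz": 0,"spin": 0},
    {"gripper": 0,"dx": 0,"dy": 0,"dz": 0,"spin": 0},
    {"gripper": 0,"dx": 0,"dy": 0,"dz": 0,"spin": 0},
    {"gripper": 0,"dx": 0,"dy": 0,"dz": 0,"spin": 0},
    {"gripper": 0,"dx": 0,"dy": 0,"dz": 0,"spin": 0},
    {"gripper": 0,"dx": 0,"dy": 0,"dz": 0,"spin": 0},
  ],
)

```text
time: 19.65
ee_pos: [0.4416, -0.3124, 0.1561]
eef_rot: [-0.036, 0.999, 0.0, 0.0]
ft_force: [-0.2, 0.5, -1.0]
width: 0.0397
```

Run:
```python
from m import *
for k in range(4):
    s=read_state();print(s['time'],s['ee_pos'],s['ft_force'].round(2))
    im=cams.camera('scene')
cv2.imwrite('pics/s5.png',cv2.resize(im[100:280,110:310,::-1],None,fx=4,fy=3.3))
```

```text
19.65 [ 0.44159258 -0.31238269  0.15609602] [-0.16  0.49 -1.05]
19.7 [ 0.44157715 -0.31239697  0.15610055] [-0.26  0.51 -0.09]
19.75 [ 0.44156321 -0.31240509  0.15609271] [ 0.01 -0.95 -1.3 ]
19.8 [ 0.44158646 -0.31239658  0.15610938] [-1.24  0.14 -0.67]
```

View pics/s5.png

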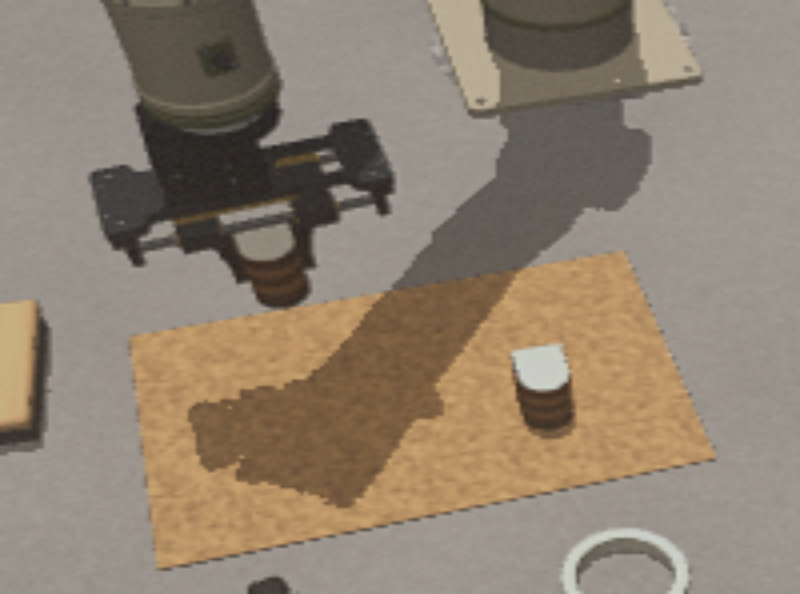

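This one reads about 1 N, so it is the lighter. The picture shows the heavy heel standing upright on the mat at (543,385) and the light one held upright. I'll set the light one back with a gentle touchdown.

Request:
arm_command(
  increments=[
    {"gripper": 0,"dx": 0,"dy": 0,"dz": 0.03,"spin": 0},
    {"gripper": 0,"dx": 0,"dy": 0,"dz": 0.035,"spin": 0},
    {"gripper": 0,"dx": 0,"dy": 0,"dz": 0.035,"spin": 0},
    {"gripper": 0,"dx": 0,"dy": 0,"dz": 0.02,"spin": 0},
    {"gripper": 0,"dx": 0,"dy": 0,"dz": 0.01,"spin": 0},
    {"gripper": 0,"dx": 0,"dy": 0,"dz": 0.003,"spin": 0},
    {"gripper": 0,"dx": 0,"dy": 0,"dz": 0,"spin": 0},
    {"gripper": 0,"dx": 0,"dy": 0,"dz": 0,"spin": 0},
  ],
)

```text
time: 20.85
ee_pos: [0.4421, -0.3127, 0.0239]
eef_rot: [-0.036, 0.999, -0.0, 0.001]
ft_force: [-0.7, 0.1, -1.0]
width: 0.0399
```

Request:
arm_command(
  increments=[
    {"gripper": 0,"dx": 0,"dy": 0,"dz": 0.001,"spin": 0},
    {"gripper": 0,"dx": 0,"dy": 0,"dz": 0.001,"spin": 0},
    {"gripper": 0,"dx": 0,"dy": 0,"dz": 0,"spin": 0},
    {"gripper": 0,"dx": 0,"dy": 0,"dz": 0,"spin": 0},
    {"gripper": 0,"dx": 0,"dy": 0,"dz": 0,"spin": 0},
    {"gripper": 0,"dx": 0,"dy": 0,"dz": 0,"spin": 0},
    {"gripper": 0,"dx": 0,"dy": 0,"dz": 0,"spin": 0},
    {"gripper": 0,"dx": 0,"dy": 0,"dz": 0,"spin": 0},
  ],
)

```text
time: 21.85
ee_pos: [0.4417, -0.3124, 0.0212]
eef_rot: [-0.036, 0.999, -0.0, 0.0]
ft_force: [1.0, 0.8, 2.1]
width: 0.0396
```

Request:
arm_command(
  increments=[
    {"gripper": 60,"dx": 0,"dy": 0,"dz": 0,"spin": 0},
    {"gripper": 100,"dx": 0,"dy": 0,"dz": 0,"spin": 0},
    {"gripper": 100,"dx": 0,"dy": 0,"dz": 0,"spin": 0},
    {"gripper": 100,"dx": 0,"dy": 0,"dz": 0,"spin": 0},
    {"gripper": 100,"dx": 0,"dy": 0,"dz": -0.02,"spin": 0},
    {"gripper": 100,"dx": 0,"dy": 0,"dz": -0.04,"spin": 0},
    {"gripper": 100,"dx": 0,"dy": 0,"dz": -0.04,"spin": 0},
    {"gripper": 100,"dx": 0,"dy": 0,"dz": 0,"spin": 6.6},
  ],
)

```text
time: 22.85
ee_pos: [0.4432, -0.3135, 0.1243]
eef_rot: [0.022, 1.0, -0.001, 0.003]
ft_force: [-0.3, -0.4, -1.2]
width: 0.0865
```

Request:
arm_command(
  increments=[
    {"gripper": 100,"dx": -0.016,"dy": 0.035,"dz": 0,"spin": 0},
    {"gripper": 100,"dx": -0.016,"dy": 0.035,"dz": 0,"spin": 0},
    {"gripper": 100,"dx": -0.016,"dy": 0.035,"dz": 0,"spin": 0},
    {"gripper": 100,"dx": -0.016,"dy": 0.035,"dz": 0,"spin": 0},
    {"gripper": 100,"dx": -0.0155,"dy": 0.034,"dz": 0,"spin": 0},
    {"gripper": 100,"dx": 0,"dy": 0,"dz": 0,"spin": 0},
    {"gripper": 100,"dx": 0,"dy": 0,"dz": 0,"spin": 0},
    {"gripper": 100,"dx": 0,"dy": 0,"dz": 0,"spin": 0},
  ],
)

```text
time: 23.85
ee_pos: [0.5278, -0.1432, 0.1211]
eef_rot: [0.022, 1.0, -0.0, -0.0]
ft_force: [-0.5, 0.3, -0.1]
width: 0.0872
```

Run:
```python
from m import *
s=read_state();print(s['ee_pos'],s['width'])
i=cams.camera_info('scene');im=cams.camera('scene')[:,:,::-1]
cv2.imwrite('pics/s6.png',cv2.resize(im[100:280,110:310],None,fx=4,fy=3.3))
t=cams.camera('top')[:,:,::-1].copy();cv2.imwrite('pics/t6.png',t)
for b in [(172,190,200,222)]: print(heel(im,i,b,140,70)[:2]); print(heel(cv2.imread('pics/scene0.png'),i,b,140,70)[:2])
iw=cams.camera_info('wrist');w=cams.camera('wrist')[:,:,::-1];cv2.imwrite('pics/w6.png',w)
T=cams.camera_info('top')
t0=cv2.imread('pics/top0.png')
print(heel(t,T,(340,225,375,255),140,70)[:2],heel(t0,T,(340,225,375,255),140,70)[:2])
```

```text
[ 0.52784487 -0.14324795  0.12113073] 0.08718836190509452
(array([172, 190,  23,  19, 232], dtype=int32), ((433.5037536621094, -319.1453552246094), (68.89320373535156, 71.41793823242188), 73.9798812866211))
(array([172, 190,  24,  19, 230], dtype=int32), ((433.93597412109375, -317.6400146484375), (72.02552032470703, 71.41793823242188), 73.9798812866211))
(array([353, 233,  12,  16, 157], dtype=int32), ((449.7669982910156, -316.42120361328125), (37.792991638183594, 52.224334716796875), 86.92411041259766)) (array([352, 234,  13,  16, 163], dtype=int32), ((447.9851989746094, -313.833251953125), (51.202476501464844, 39.221214294433594), 6.3866071701049805))
```

View pics/s6.png

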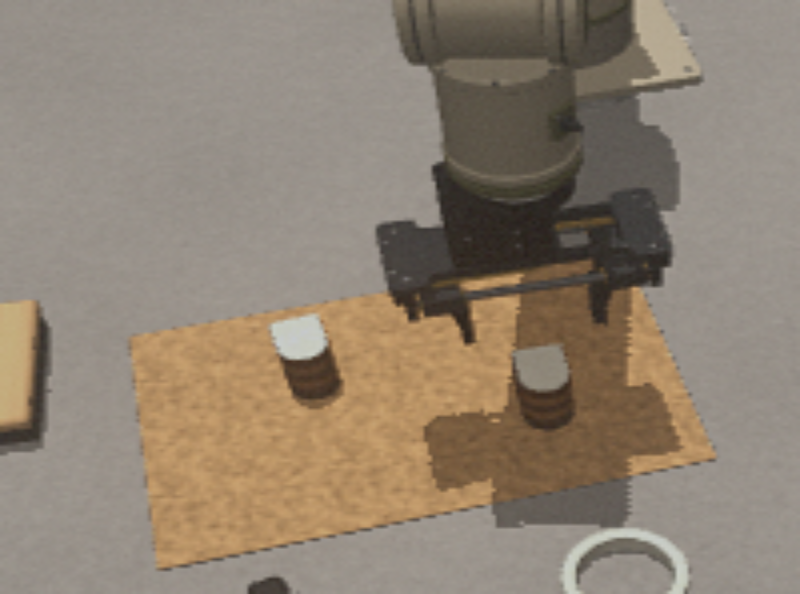

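View pics/t6.png

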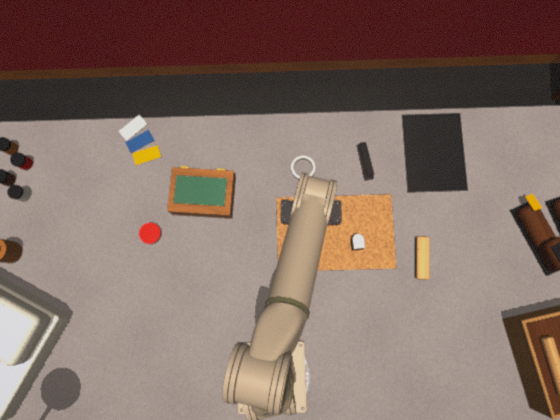

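View pics/w6.png

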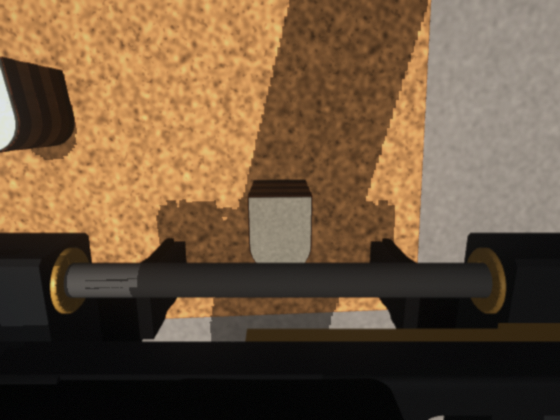

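The light heel stands upright within about 2 mm of where it began, by both fixed views. The lid is shut, and the felt is at about (200,191) in the top view. I'll grasp the heavy heel and measure the felt.

Request:
arm_command(
  increments=[
    {"gripper": 100,"dx": -0.0005,"dy": 0.0015,"dz": 0.03,"spin": 0},
    {"gripper": 100,"dx": 0,"dy": 0,"dz": 0.035,"spin": 0},
    {"gripper": 100,"dx": 0,"dy": 0,"dz": 0.025,"spin": 0},
    {"gripper": 100,"dx": 0,"dy": 0,"dz": 0.0105,"spin": 0},
    {"gripper": 40,"dx": 0,"dy": 0,"dz": 0,"spin": 0},
    {"gripper": 30,"dx": 0,"dy": 0,"dz": 0,"spin": 0},
    {"gripper": 0,"dx": 0,"dy": 0,"dz": 0,"spin": 0},
    {"gripper": 0,"dx": 0,"dy": 0,"dz": 0,"spin": 0},
  ],
  grip_force=35,
)

```text
time: 25.0
ee_pos: [0.5293, -0.1405, 0.0212]
eef_rot: [0.021, 1.0, 0.0, 0.0]
ft_force: [-0.7, -0.1, 0.0]
width: 0.0545
```

Request:
arm_command(
  increments=[
    {"gripper": 0,"dx": 0,"dy": 0,"dz": 0,"spin": 0},
    {"gripper": 0,"dx": 0,"dy": 0,"dz": 0,"spin": 0},
    {"gripper": 0,"dx": 0,"dy": 0,"dz": 0,"spin": 0},
    {"gripper": 0,"dx": 0,"dy": 0,"dz": 0,"spin": 0},
    {"gripper": 0,"dx": 0,"dy": 0,"dz": 0,"spin": 0},
    {"gripper": 0,"dx": 0,"dy": 0,"dz": 0,"spin": 0},
    {"gripper": 0,"dx": 0,"dy": 0,"dz": 0,"spin": 0},
    {"gripper": 0,"dx": 0,"dy": 0,"dz": 0,"spin": 0},
  ],
)

```text
time: 26.0
ee_pos: [0.529, -0.1407, 0.0207]
eef_rot: [0.021, 1.0, -0.0, 0.0]
ft_force: [-3.0, -1.7, 4.5]
width: 0.04
```

Run:
```python
from m import *
T=cams.camera_info('top');S=cams.camera_info('scene')
t=cv2.imread('pics/t6.png');s=cams.camera('scene')[:,:,::-1]
out=[]
for im,info,bx in((t,T,(160,160,245,220)),(s,S,(320,170,430,260))):
    x0,y0,x1,y1=bx;h=cv2.cvtColor(np.ascontiguousarray(im),cv2.COLOR_BGR2HSV)
    m=((h[...,0]>60)&(h[...,0]<100)&(h[...,1]>50)).astype(np.uint8);k=np.zeros_like(m);k[y0:y1,x0:x1]=m[y0:y1,x0:x1]
    k=cv2.morphologyEx(k,cv2.MORPH_CLOSE,np.ones((3,3),np.uint8))
    n,l,st,c=cv2.connectedComponentsWithStats(k);j=1+np.argmax(st[1:,4])
    cn=max(cv2.findContours((l==j).astype(np.uint8),0,1)[0],key=cv2.contourArea)[:,0]
    P=np.array([plane(info,p,.0825)[:2]*1000 for p in cn],np.float32)
    print(st[j],c[j],cv2.minAreaRect(P)); out.append(cn)
q=[]
for cn in out:
    a=cv2.approxPolyDP(cn[:,None],4,True)[:,0];print(a.tolist())
    M=cv2.moments(cn[:,None]);q.append((M['m10']/M['m00'],M['m01']/M['m00']))
print('tri',tri(T,q[0],S,q[1]))
```

```text
[ 174  176   52   29 1276] [199.91065831 190.2492163 ] ((639.7182006835938, 229.56825256347656), (172.42628479003906, 92.92230987548828), 84.40556335449219)
[ 343  192   67   34 1550] [375.21806452 208.2083871 ] ((641.1510009765625, 231.47247314453125), (176.39004516601562, 97.95133972167969), 84.62442779541016)
[[177, 176], [174, 201], [223, 204], [225, 179]]
[[409, 215], [397, 192], [343, 200], [352, 225]]
tri (array([0.64072734, 0.23082575, 0.0797572 ]), np.float64(0.0023342492635669504))
```

Felt centre is about (0.640,0.230) and z≈0.080–0.0825, consistent between the views. I'll lift and carry.

Request:
arm_command(
  increments=[
    {"gripper": 0,"dx": 0,"dy": 0,"dz": -0.01,"spin": 0},
    {"gripper": 0,"dx": 0,"dy": 0,"dz": -0.02,"spin": 0},
    {"gripper": 0,"dx": 0,"dy": 0,"dz": -0.03,"spin": 0},
    {"gripper": 0,"dx": 0,"dy": 0,"dz": -0.035,"spin": 0},
    {"gripper": 0,"dx": 0,"dy": 0,"dz": -0.035,"spin": 0},
    {"gripper": 0,"dx": 0,"dy": 0,"dz": -0.02,"spin": 0},
    {"gripper": 0,"dx": 0,"dy": 0,"dz": -0.0085,"spin": 0},
    {"gripper": 0,"dx": -0.004,"dy": 0.015,"dz": 0,"spin": 0},
  ],
)

```text
time: 27.05
ee_pos: [0.5333, -0.1261, 0.179]
eef_rot: [0.022, 1.0, -0.0, -0.0]
ft_force: [1.1, 0.5, -4.5]
width: 0.0402
```

Request:
arm_command(
  increments=[
    {"gripper": 0,"dx": -0.009,"dy": 0.036,"dz": 0,"spin": 0},
    {"gripper": 0,"dx": -0.01,"dy": 0.04,"dz": 0,"spin": 0},
    {"gripper": 0,"dx": -0.01,"dy": 0.04,"dz": 0,"spin": 0},
    {"gripper": 0,"dx": -0.01,"dy": 0.04,"dz": 0,"spin": 0},
    {"gripper": 0,"dx": -0.01,"dy": 0.04,"dz": 0,"spin": 0},
    {"gripper": 0,"dx": -0.01,"dy": 0.04,"dz": 0,"spin": 0},
    {"gripper": 0,"dx": -0.01,"dy": 0.04,"dz": 0,"spin": 0},
    {"gripper": 0,"dx": -0.01,"dy": 0.04,"dz": 0,"spin": 0},
  ],
)

```text
time: 28.05
ee_pos: [0.625, 0.1895, 0.1772]
eef_rot: [0.021, 1.0, -0.0, -0.001]
ft_force: [0.3, 0.1, -3.5]
width: 0.0395
```

Request:
arm_command(
  increments=[
    {"gripper": 0,"dx": -0.006,"dy": 0.03,"dz": 0,"spin": 0},
    {"gripper": 0,"dx": -0.0025,"dy": 0.014,"dz": 0,"spin": 0},
    {"gripper": 0,"dx": 0,"dy": 0,"dz": 0,"spin": 0},
    {"gripper": 0,"dx": 0,"dy": 0,"dz": 0,"spin": 0},
    {"gripper": 0,"dx": 0,"dy": 0,"dz": 0,"spin": 0},
    {"gripper": 0,"dx": 0,"dy": 0,"dz": 0,"spin": 0},
    {"gripper": 0,"dx": 0,"dy": 0,"dz": 0,"spin": 0},
    {"gripper": 0,"dx": 0,"dy": 0,"dz": 0,"spin": 0},
  ],
)

```text
time: 29.05
ee_pos: [0.6362, 0.2302, 0.1792]
eef_rot: [0.021, 1.0, 0.0, 0.0]
ft_force: [0.2, -0.6, -4.0]
width: 0.0401
```

Run:
```python
from m import *
s=read_state();print(s['time'],s['ee_pos'],s['eef_rot'],s['width'],s['ft_force'])
im=cams.camera('scene')[:,:,::-1];cv2.imwrite('pics/s7.png',cv2.resize(im[90:270,300:480],None,fx=3.3,fy=3.3,interpolation=cv2.INTER_CUBIC))
cv2.imwrite('pics/w7.png',cams.camera('wrist')[:,:,::-1])
cv2.imwrite('pics/t7.png',cams.camera('top')[:,:,::-1])
```

```text
29.05 [0.63619313 0.23024999 0.1791877 ] [2.12123601e-02 9.99774989e-01 7.57248869e-05 3.67558520e-05] 0.040129693788962306 [ 0.19969651 -0.57131251 -4.03542725]
```

View pics/s7.png

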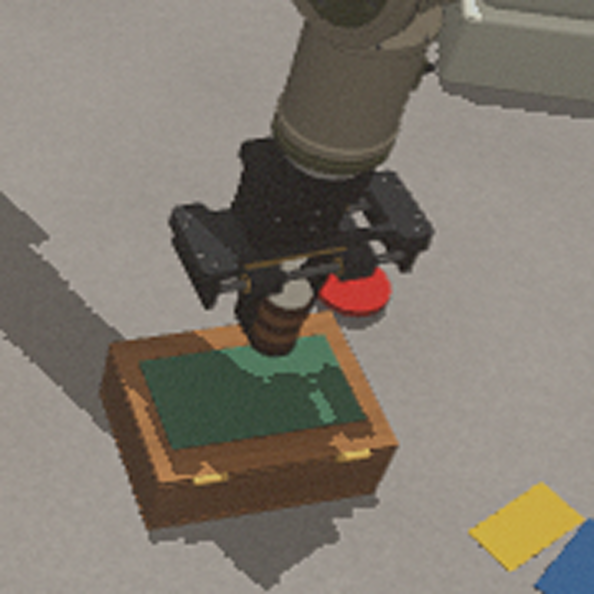

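View pics/w7.png

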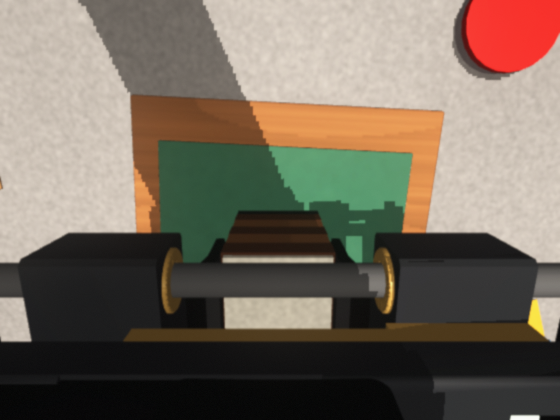

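View pics/t7.png

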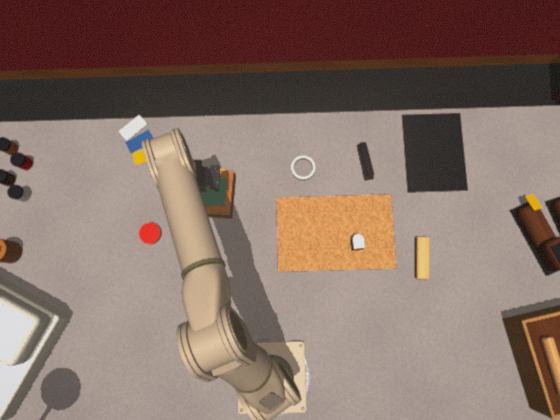

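The heel is held upright over the felt, its bottom near (272,350) in the scene zoom. As a numeric check from the wrist view, the felt's near corners are at (160,141) and (411,153), and the heel's lower back edge runs (238,212)–(318,212).

Run:
```python
from m import *
W=cams.camera_info('wrist');S=cams.camera_info('scene')
a,b=plane(W,(160,141),.0825),plane(W,(411,153),.0825);d=(b-a)/np.linalg.norm(b-a)
n=np.array([d[1],-d[0],0]);print('felt',a,b,np.linalg.norm(b-a),'centre',(a+b)/2+.05*n)
c,e=ray(W,(238,212)),ray(W,(318,212))
for z in(.155,.1625,.17):
    p,q=plane(W,(238,212),z),plane(W,(318,212),z);print(z,p,q,np.linalg.norm(p-q))
P=np.array([.640,.230,.1625]);print('pred heel bottom pts in zoom',(proj(S,[P,P+[.026,0,0],P+[0,0,.062]])-[300,90])*3.3)
s=read_state();print(s['joint_vel'].round(4).tolist())
```

```text
felt [0.58193219 0.1517741  0.0825    ] [0.59773625 0.32761777 0.0825    ] 0.17655244221971042 centre [0.63963349 0.23522019 0.0825    ]
0.155 [0.6171011  0.21158048 0.155     ] [0.61890273 0.2537947  0.155     ] 0.042252649763724816
0.1625 [0.61520512 0.21249344 0.1625    ] [0.61693427 0.25300953 0.1625    ] 0.04055297551482
0.17 [0.61330913 0.2134064  0.17      ] [0.61496582 0.25222437 0.17      ] 0.038853301265915206
pred heel bottom pts in zoom [[265.88483582 330.25003595]
 [279.44242031 352.91062004]
 [282.68293012 280.70793654]]
[0.0019, -0.0001, -0.002, -0.0, 0.0015, -0.0011, 0.0002]
```

Within one view, the heel centre is about (0.642,0.232) and the felt centre about (0.640,0.235). The edge width of 40.5 mm at z=0.1625 confirms 8 cm. I'll make a small nudge, then hold.

Request:
arm_command(
  increments=[
    {"gripper": 0,"dx": 0.001,"dy": 0.002,"dz": 0,"spin": 0},
    {"gripper": 0,"dx": 0,"dy": 0,"dz": 0,"spin": 0},
    {"gripper": 0,"dx": 0,"dy": 0,"dz": 0,"spin": 0},
    {"gripper": 0,"dx": 0,"dy": 0,"dz": 0,"spin": 0},
    {"gripper": 0,"dx": 0,"dy": 0,"dz": 0,"spin": 0},
    {"gripper": 0,"dx": 0,"dy": 0,"dz": 0,"spin": 0},
    {"gripper": 0,"dx": 0,"dy": 0,"dz": 0,"spin": 0},
    {"gripper": 0,"dx": 0,"dy": 0,"dz": 0,"spin": 0},
  ],
)

```text
time: 30.2
ee_pos: [0.6353, 0.2324, 0.1791]
eef_rot: [0.021, 1.0, 0.0, 0.0]
ft_force: [-0.3, 0.1, -3.9]
width: 0.0396
```

Run:
```python
from m import *
s=read_state();print(s['time'],s['ee_pos'],s['width'],s['ft_force'],abs(s['joint_vel']).max())
job.close_job()
```

```text
30.2 [0.63527784 0.2323868  0.17914809] 0.039562053561443405 [-0.270399    0.11604625 -3.8624832 ] 0.00167031674027145
the job is handed in; nothing more can be done
```

I handed the job in at 30.2 s, with the heavier heel still held over the felt.

- **Lid:** I pressed it shut first, to about 20 N against the rim. The pictures show it level, and the felt triangulates to z≈0.080, against 0.0825 in the text.
- **Weighing:** I lifted both heels about 13.5 cm. The one nearer the box read about 3.8 N and the other about 1 N.
- **Lighter heel:** it was lowered until it touched before I let go. It stands upright 2–3 mm from its start in the top view and about 1.5 mm in the scene view.
- **Heavier heel:** it is held upright and still, its underside about 8 cm above the felt and its centre within about 3 mm of the felt's middle. The wrist and fixed views differ by up to 5 mm on the felt centre, so I aimed between them.
- **Bystanders:** the pictures show no movement of the tape roll, stapler, tin or brush. I judged this by eye and did not measure it.

**Disagreements:**
- My early box centre, taken from the rim, was about 9 mm off the felt measurement. I used the felt.
- The first move call was refused because rows left out some fields. It moved nothing.

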